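Dock the kitchen timer in the tilted rack and start it

TASK

Put the kitchen timer into the one free bay of the tilted spice rack, standing on its base with its start key towards you, and slide it down the slope until its back rests against the rubber buffer. Then, with the buffer taking the thrust, push the start key fully in (it stays in) and let go. Set the timer down gently, and leave the jars and the other things where they are.

Things in the scene. Friction and masses are not known exactly. Their poses are not given: they have to be found in the camera images.
- kitchen_timer: The timer: a loose white plastic block with rounded edges, 96 mm long (x) x 52 mm wide (y) x 60 mm high, about 0.2 kg; it stands on the worktop. Origin at the centre of its underside; x runs from its front end to its plain back end, z up. Its front end (-x) has a black fascia with a display above the start key. Grip it across its 52 mm width.
- timer_back (a point): Middle of the lower edge of the timer's back end (x = +48 mm, z = 0 in the timer's frame).
- key_face (a point): Centre of the outer face of the start key: a grey ribbed bar 34 mm wide and 18 mm high in the middle of the timer's front end, 29 mm above the timer's underside. Out, its face stands 14 mm proud of the front end (62 mm from the timer's origin); fully in, 6 mm. It moves with the key.
- start_key (a joint): How far the start key is in: 0 out (as at the start), 0.008 m fully in. It goes straight into the timer (along the timer's +x), resists with a steady 4 N or so, has no spring and stays where it is pushed. The timer, unbraced, slides at less than this.
- spice_rack: Fixed light-wood rack, 276 mm wide (y), about 215 deep; origin on the worktop under its centre, x to its back board. Its floor slopes down 12 degrees (0.209 rad) to the 60 mm high back board; floor top is 66 mm above the worktop at the open front, 24 at the back. Strips 14 mm high make four bays 60 mm wide at y = -99, -33, 33, 99 mm (cheeks as high); three hold jars; which is free varies.
- buffer: Black ribbed rubber buffer 40 mm wide, 36 mm high and 6 mm thick, fixed to the back board in the free bay, at its middle. Origin near its back, 22 mm above the bay floor; axes as the rack's.
- bay_foot (a point): Point on the free bay's floor, on its middle line, below the buffer's face. x points down the slope towards the buffer, z square to the sloped floor, y across. With the timer home, timer_back lies here, the timer's axes parallel to these, and the key's face 110 mm up the slope. Up the slope from here the jars' lids end by 104 mm, the strips at 159 mm, the floor at 194 mm.
- jar_a: Loose glass spice jar, red lid, 45 mm across and 106 mm long, lying in a bay with its base on the back board and its lid up the slope. Origin at the centre of its base, z along the jar to the lid.
- jar_b: Loose glass spice jar, red lid, 46 mm across and 109 mm long, lying in a bay in the same way.
- jar_c: Loose glass spice jar, green lid, 44 mm across and 99 mm long, lying in a bay in the same way.
- mug: Striped mug, 86 mm across, 90 mm high, behind and left of the timer. Origin at the centre of its underside. Beyond it, at y > 0.45 m and x > 0.5 m, stands the tall fridge: keep the arm clear of it.
- moka_pot: Moka pot, 98 x 155 mm, 174 mm high, behind the timer. Origin at its underside.
- teaspoon: Teaspoon, 130 mm long, lying on the worktop near the front edge.
- can_opener: Can opener with a black handle, 174 mm long, lying at the front right.

How it is judged:
On the way, in this order (a step that is already met when the one before it is completed fails the run):
1. the timer is home in the free bay, back against the buffer, with its start key not yet in (x of timer_back in the frame of bay_foot between -0.004 and 0.004 m and y of timer_back in the frame of bay_foot between -0.008 and 0.008 m and z of timer_back in the frame of bay_foot between -0.005 and 0.005 m and angle between the x axis of kitchen_timer and the x axis of bay_foot, either way round below 0.1 rad and angle between kitchen_timer's own z axis and vertical below 0.32 rad and x of bay_foot in the frame of kitchen_timer above 0 m and value of joint start_key below 0.006 m), for 0.02 s.
2. the start key is pushed fully in while the timer's back stays against the buffer (x of timer_back in the frame of bay_foot between -0.004 and 0.004 m and y of timer_back in the frame of bay_foot between -0.008 and 0.008 m and z of timer_back in the frame of bay_foot between -0.005 and 0.005 m and angle between the x axis of kitchen_timer and the x axis of bay_foot, either way round below 0.1 rad and angle between kitchen_timer's own z axis and vertical below 0.32 rad and x of bay_foot in the frame of kitchen_timer above 0 m and value of joint start_key above 0.0068 m), for 0.05 s.
At the end, for the whole second after the job is handed in: Timer on the free bay's floor, key up the slope, back within 4 mm of the buffer, within 8 mm of the bay's middle and 0.1 rad of its line; key in by over 6.8 of 8 mm; released, at rest; jars and other things within 20 mm of their places (all of step 2 and contact force between kitchen_timer and the fingers below 0.05 N and linear speed of kitchen_timer below 0.01 m/s and distance of each of jar_a, jar_b, jar_c, mug, moka_pot, teaspoon, can_opener from where it was at the start of the episode below 0.02 m); the robot touches nothing.
It fails at once if a jar in the rack is shifted by more than 25 mm (distance of any of jar_a, jar_b, jar_c from where it was at the start of the episode above 0.025 m).
It fails at once if another thing on the worktop is shifted by more than 25 mm (distance of any of mug, moka_pot, teaspoon, can_opener from where it was at the start of the episode above 0.025 m).
It fails at once if the timer is dropped: it moves at over 0.6 m/s with no finger on it (linear speed of kitchen_timer above 0.6 m/s and contact force between kitchen_timer and the fingers below 0.01 N).
It also fails if it takes over 51 s, if anything falls off the work surface, if the arm or the gripper's body presses on something with over 40 N, if the wrist force passes 120 N, or if a joint passes its speed limit or range.

ROBOT

A 6-joint arm with a two-finger parallel gripper is mounted at the origin on a cart in front of the work surface, level with it; the furniture and walls round the work are solid. World frame = base frame: x ahead of the robot, y to its left, z up, the work surface at z = 0. Lengths are in m, angles in rad, forces in N, time in s.
With the tool pointing down it reaches from about 0.35 to 0.975 m from the base axis. Payload 4.9 kg.
Tool frame: the origin (TCP) lies midway between the tips of the shut fingers; the grasp point (between the pads) lies 19 mm behind it; z points along the fingers, y is the line along which they close (so a half turn about z gives the same grasp; the last joint's range is limited). The gripper opens to 85 mm and grips with 20 to 120 N. Pads are 22 mm wide; open, the fingers measure 114 mm over their backs; the gripper's body (76 mm by 85 mm) begins 54 mm behind the grasp point. The pads swing forward as they close: fully open they stand 13 mm farther back than shut.
Start: joints at [1.135, 0.053, 1.613, -0, 1.476, -0.119], TCP at [0.195, 0.594, 0.231] pointing down, gripper open.
Joint ranges: [-3.01, 3.01], [-1.01, 2.22], [0.06, 2.58], [-1.02, 4.17], [0.09, 2.62], [-3.14, 3.14]. Speed limits (rad/s): [2.57, 2.57, 3.14, 3.14, 3.14, 3.14].

INTERFACE

Orientations are given as a rotation vector (axis times angle).
In Python, from station import ctrl, optics, job gives the robot as it stands.
- The arm moves only by the shell command python3 -m jog 'ROWS' [OPENING] [FORCE]. ROWS is JSON, a list of rows, each a list of 2 entries, a list of its own where there are three numbers: the shift along the tool's x, y, z in m, then the turn, a rotation vector about the tool's x, y, z in rad. A call has 1 to 5 rows; each row is the pose to reach, as a shift and turn from the pose commanded when the call began, along the tool's axes at that moment; what a row does not reach only later rows make up. A row lasts 1/10 s, in which the tool goes at most 50 mm and 8.59 degrees, less where a joint would pass 70% of its speed; a pose out of reach is approached as far as the arm can. A call with a gripper value outside its range is refused whole. OPENING is the opening, from 0 (shut) to 1 (fully open), set as the call begins (- or left out, the last holds). The fingers move at their own pace and stop on an object; FORCE is the grip in N (left out, the last holds). Time passes only in rows, so rows that repeat a pose let the fingers close. It gives the time, the measured TCP pose, the force, the opening and the grip force at its end, in the units of the state.
- ctrl.get_obs(): the state, without advancing time (a new reading comes with each control period).
- optics.get_image(name): name is "scene" or "top" or "wrist"; returns a dict with "image" (384x512x3 uint8, blue, green, red), "fx", "fy", "cx", "cy" (pixels), "D" ([k1, k2, p1, p2, k3] as OpenCV has them; the pictures are not rectified), "rvec" (rotation vector, rad) and "tvec" (3), from world to camera coordinates, as OpenCV has them; the wrist camera has in their place "mount" (4x4, takes a point from camera to tool coordinates, whose origin is the TCP and whose axes are the flange's). Camera axes: x right, y down, z forward; pixel columns grow to the right and rows downward; lengths in m; the calibration is good to about 2 mm. A picture is of the moment at which its call begins: read the wrist's pose just before it. There is no depth.
- job.finish_job(): hands the job in; it is judged then, once.
The state is a dict: "t": time; "q": joint angles; "dq": joint speeds; "effort": joint torques, N m; "tool_pos": TCP position; "tool_rot": TCP orientation; "contact_force": force on the tool from outside, world axes, zero at the start; "wrist_torque": the same for the moment, N m; "opening": finger opening in m; "grip_force": force on a finger pad.
Only numpy, scipy, OpenCV 4.12 (cv2) and the standard library are available. Lean on these libraries where they do the work, as an engineer would, in place of code of your own. Each camera call takes 0.05 s, during which the arm holds its last target. There are 200 camera calls.

## Working session

There is one attempt and no reset: what is moved stays moved. The work goes in short steps, Python scripts to look and compute and a shell command to move; the robot and the scene stay as the last step left them, time stands still between calls to the robot, and variables do not carry over. Pictures are saved under pics/ and viewed, at most 10 in all, crops included, and the job is handed in when it is done.

```bash
ls; mkdir -p pics; python3 - <<'E'
from station import ctrl, optics
import cv2,numpy as np,pickle
o=ctrl.get_obs();print({k:np.round(v,3).tolist() for k,v in o.items()})
ims={}
for n in("scene","top"):
    d=optics.get_image(n);ims[n]=d;cv2.imwrite(f"pics/{n}0.png",d["image"]);print(n,d["fx"],d["cx"],d["D"],d["rvec"],d["tvec"])
pickle.dump(ims,open("ims0.pkl","wb"))
d=np.hstack([cv2.resize(ims["scene"]["image"],(800,600))]);cv2.imwrite("pics/s0.png",d)
cv2.imwrite("pics/t0.png",cv2.resize(ims["top"]["image"],(800,600)))
E
```

```text
pics
{'t': 0.0, 'q': [1.135, 0.053, 1.614, -0.0, 1.476, -0.119], 'dq': [-0.001, -0.001, -0.003, -0.001, -0.0, -0.001], 'effort': [0.001, -39.366, -37.018, 0.0, 0.007, -0.0], 'tool_pos': [0.194, 0.593, 0.23], 'tool_rot': [-0.495, -3.102, 0.003], 'contact_force': [-0.565, -0.66, 0.619], 'wrist_torque': [0.0, -0.042, -0.038], 'grip_force': 0.0, 'opening': 0.085}
scene 407.95599677977685 259.3282228223469 [0.01663475 0.         0.         0.         0.        ] [ 2.04445813 -1.20698953  0.54943414] [-0.28201957  0.36335872  1.0103483 ]
top 485.51651742066 251.73674603007586 [-0.10977561  0.          0.          0.          0.        ] [ 2.3769606  -1.54701287  0.26931316] [-0.24321972  0.43748888  1.29245045]
```

View pics/s0.png

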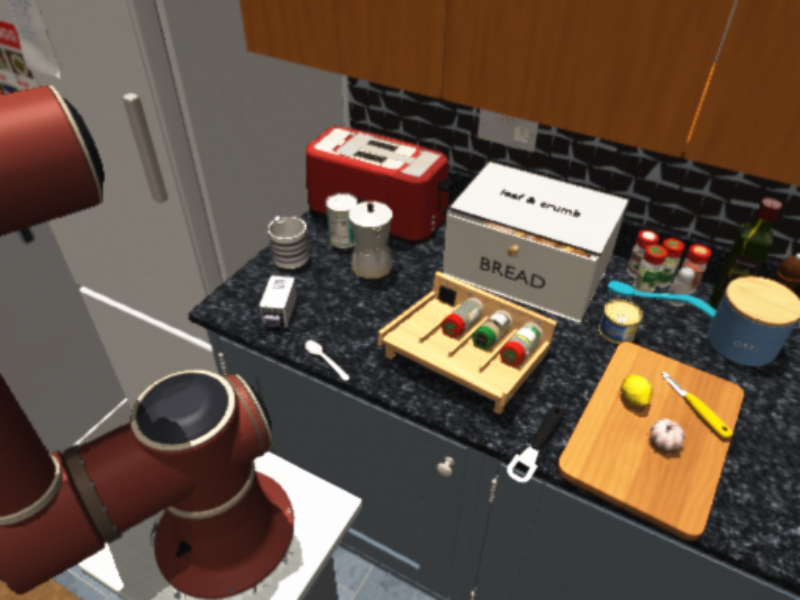

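View pics/t0.png

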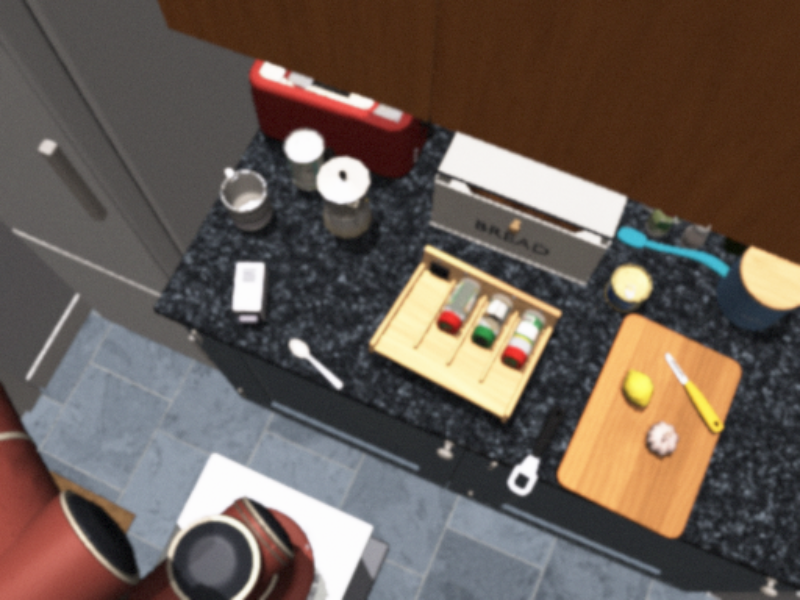

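The pictures show the timer at about (248,290) in the 800-px top view, with its key end towards the viewer. The free bay is the leftmost one, its buffer at (440,268). I'll measure coarsely from these, then refine with the wrist camera.

```bash
cat > h.py <<'E'
import cv2,numpy as np
from scipy.spatial.transform import Rotation as R
def cam(d,obs=None):
    K=np.array([[d["fx"],0,d["cx"]],[0,d["fy"],d["cy"]],[0,0,1.]])
    if "rvec" in d:
        Rc=cv2.Rodrigues(np.array(d["rvec"],float))[0];t=np.array(d["tvec"],float).ravel()
        return K,np.array(d["D"],float),Rc,t
    T=np.eye(4);T[:3,:3]=R.from_rotvec(obs["tool_rot"]).as_matrix();T[:3,3]=obs["tool_pos"]
    M=np.linalg.inv(T@np.array(d["mount"]))
    return K,np.array(d["D"],float),M[:3,:3],M[:3,3]
def rays(c,px):
    K,D,Rc,t=c
    u=cv2.undistortPoints(np.array(px,float).reshape(-1,1,2),K,D).reshape(-1,2)
    v=np.c_[u,np.ones(len(u))]@Rc
    return -Rc.T@t,v
def plane(c,px,z=0,n=(0,0,1)):
    o,v=rays(c,px);n=np.array(n,float)
    return o+v*((z-o@n)/(v@n))[:,None]
def tri(cs,pxs):
    A=np.zeros((3,3));b=np.zeros(3)
    for c,p in zip(cs,pxs):
        o,v=rays(c,[p]);v=v[0]/np.linalg.norm(v[0]);P=np.eye(3)-np.outer(v,v);A+=P;b+=P@o
    return np.linalg.solve(A,b)
def proj(c,P):
    return cv2.projectPoints(np.array(P,float).reshape(-1,3),cv2.Rodrigues(c[2])[0],c[3],c[0],c[1])[0].reshape(-1,2)
E
python3 - <<'E'
import pickle
from h import *
ims=pickle.load(open("ims0.pkl","rb"))
T=cam(ims["top"]);S=cam(ims["scene"]);k=512/800
im=ims["top"]["image"];hsv=cv2.cvtColor(im,cv2.COLOR_BGR2HSV)
m=((hsv[...,2]>150)&(hsv[...,1]<50)).astype(np.uint8)
n,l,st,ce=cv2.connectedComponentsWithStats(m)
i=l[int(295*k),int(246*k)];print(i,st[i])
r=cv2.minAreaRect(np.argwhere(l==i)[:,::-1].astype(np.float32));print(r);print(plane(T,cv2.boxPoints(r),0.06).round(4))
# rack corners (800 px): front-left, front-right tips, back-left, back-right tops
for nm,pt,ps in [("buf",(440,268),(447,294)),("backL",(427,248),(438,276)),("backR",(560,311),(555,321)),("FL",(372,345),(381,335)),("FR",(505,415),(499,402))]:
    print(nm,tri([T,S],[np.array(pt)*k,np.array(ps)*k*1.0]).round(3),plane(T,[np.array(pt)*k],.07).round(3))
E
```

```text
27 [149 168  20  32 579]
((158.6147003173828, 183.00881958007812), (18.713947296142578, 31.368871688842773), 4.39870548248291)
[[0.3895 0.2327 0.06  ]
 [0.4792 0.2727 0.06  ]
 [0.4974 0.2198 0.06  ]
 [0.4075 0.1812 0.06  ]]
buf [ 0.625 -0.084  0.048] [[ 0.616 -0.088  0.07 ]]
backL [ 0.644 -0.05   0.07 ] [[ 0.644 -0.05   0.07 ]]
backR [ 0.62  -0.318  0.084] [[ 0.627 -0.321  0.07 ]]
FL [ 0.428 -0.035  0.074] [[ 0.429 -0.034  0.07 ]]
FR [ 0.409 -0.295  0.049] [[ 0.406 -0.298  0.07 ]]
```

```bash
cat >> h.py <<'E'
def goal(pos,yaw,pitch=0):
    """tool y along world yaw+90deg dir, tool z down, tilted by pitch about tool y axis (world)"""
    ca,sa=np.cos(yaw),np.sin(yaw)
    yv=np.array([-sa,ca,0]);zv=np.array([0,0,-1.]);xv=np.cross(yv,zv)
    return np.array(pos,float),R.from_rotvec(yv*pitch)*R.from_matrix(np.c_[xv,yv,zv])
def delta(pos,yaw,pitch=0):
    from station import ctrl
    o=ctrl.get_obs();p,Rg=goal(pos,yaw,pitch);R0=R.from_rotvec(o["tool_rot"])
    print("t",round(o["t"],2),"shift",R0.inv().apply(p-o["tool_pos"]).round(4),"turn",(R0.inv()*Rg).as_rotvec().round(4))
E
python3 -c "
from h import *
delta((.42,.217,.26),.41)
from station import optics;d=optics.get_image('wrist');print(np.round(d['mount'],3),d['fx'])"
```

```text
t 0.1 shift [-0.3316 -0.2874 -0.0294] turn [-0.0017 -0.0009 -0.7268]
[[ 0.    -0.945 -0.327  0.085]
 [ 1.     0.    -0.    -0.001]
 [ 0.    -0.327  0.945 -0.143]
 [ 0.     0.     0.     1.   ]] 267.24160606432406
```

```bash
python3 -m jog '[[[-0.03,-0.026,-0.003],[0,0,-0.07]],[[-0.066,-0.057,-0.006],[0,0,-0.15]],[[-0.10,-0.087,-0.009],[0,0,-0.23]],[[-0.133,-0.115,-0.012],[0,0,-0.30]],[[-0.166,-0.144,-0.015],[0,0,-0.37]]]' 1
python3 -c "
from h import *
delta((.42,.217,.26),.41)"
```

```text
t: 0.65
tool_pos: [0.308, 0.4037, 0.2461]
tool_rot: [0.089, -3.14, 0.0]
contact_force: [-0.1, 0.3, -0.1]
opening: 0.0855
grip_force: 0.0
t 0.65 shift [-0.1013 -0.1928 -0.0139] turn [-2.000e-04 -2.000e-04 -3.534e-01]
```

```bash
python3 -m jog '[[[-0.02,-0.038,-0.003],[0,0,-0.07]],[[-0.04,-0.077,-0.006],[0,0,-0.14]],[[-0.06,-0.115,-0.009],[0,0,-0.21]],[[-0.08,-0.154,-0.012],[0,0,-0.28]],[[-0.101,-0.193,-0.014],[0,0,-0.353]]]'
python3 -m jog '[[[0,0,0],[0,0,0]],[[0,0,0],[0,0,0]]]'
python3 - <<'E'
from h import *
from station import ctrl,optics
import pickle
o=ctrl.get_obs();d=optics.get_image("wrist");pickle.dump((o,d),open("w1.pkl","wb"))
cv2.imwrite("pics/w1.png",d["image"]);c=cam(d,o)
hsv=cv2.cvtColor(d["image"],cv2.COLOR_BGR2HSV)
g=proj(c,[(.443,.227,.06)])[0];print("expect",g)
m=((hsv[...,2]>130)&(hsv[...,1]<50)).astype(np.uint8)
n,l,st,ce=cv2.connectedComponentsWithStats(m);i=l[int(g[1]),int(g[0])];print(i,st[i])
r=cv2.minAreaRect(np.argwhere(l==i)[:,::-1].astype(np.float32));b=cv2.boxPoints(r);P=plane(c,b,.06);print(b.round(0),P.round(4),np.linalg.norm(np.diff(P,axis=0),axis=1))
E
```

```text
t: 1.15
tool_pos: [0.4191, 0.2164, 0.2604]
tool_rot: [-0.638, 3.076, 0.0]
contact_force: [1.0, 0.6, 0.4]
opening: 0.0855
grip_force: 0.0
t: 1.35
tool_pos: [0.4188, 0.2174, 0.26]
tool_rot: [0.629, -3.077, -0.001]
contact_force: [-0.2, 0.3, -0.2]
opening: 0.0851
grip_force: 0.0
expect [254.49285001 186.87880178]
168 [ 235  154   43   67 2555]
[[235. 154.]
 [277. 154.]
 [277. 220.]
 [235. 220.]] [[0.4117 0.1862 0.06  ]
 [0.3903 0.2363 0.06  ]
 [0.4757 0.2754 0.06  ]
 [0.4989 0.221  0.06  ]] [0.05442406 0.09391857 0.05920904]
```

View pics/w1.png

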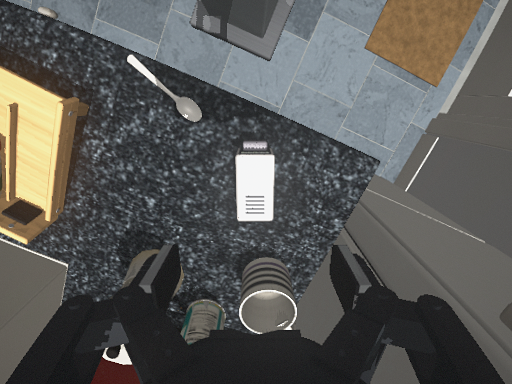

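The wrist view shows the timer upright in the image: top face at columns 236–275, rows 154–220, key at (256,146). The buffer is at (22,212), and there is nothing beside the timer for the fingers to hit. I'll refine the centre line, then descend.

```bash
python3 - <<'E'
from h import *
import pickle
o,d=pickle.load(open("w1.pkl","rb"));c=cam(d,o)
hsv=cv2.cvtColor(d["image"],cv2.COLOR_BGR2HSV)
m=((hsv[...,2]>130)&(hsv[...,1]<50))
mid=[]
for r in list(range(160,192))+[215,216]:
    x=np.where(m[r,225:290])[0]+225;mid.append(((x.min()+x.max())/2,r))
P=plane(c,mid,.06);f=np.polyfit(P[:,0],P[:,1],1);print("yaw",np.arctan(f[0]),"y at .444",np.polyval(f,.444), "w px",x.min(),x.max())
delta((.444,np.polyval(f,.444),.12),np.arctan(f[0]));delta((.444,np.polyval(f,.444),.026),np.arctan(f[0]))
E
```

```text
yaw 0.3098047952689351 y at .444 0.22773564454168532 w px 237 273
t 1.4 shift [-0.0274 -0.0014  0.1399] turn [ 0.0006 -0.0007  0.0955]
t 1.4 shift [-0.0275 -0.0014  0.2339] turn [ 0.0006 -0.0007  0.0955]
```

```bash
python3 - <<'E'
from h import *
import pickle
o,d=pickle.load(open("w1.pkl","rb"));c=cam(d,o)
hsv=cv2.cvtColor(d["image"],cv2.COLOR_BGR2HSV)
m=((hsv[...,2]>130)&(hsv[...,1]<50)).astype(np.uint8);m=cv2.morphologyEx(m,cv2.MORPH_OPEN,np.ones((5,5)))
l=cv2.connectedComponents(m)[1];m=l==l[187,250]
mid=[];L=[]
for r in range(158,218):
    x=np.where(m[r])[0];L.append((x.min(),x.max()));mid.append(((x.min()+x.max())/2,r))
print(d["cx"],L[::8])
P=plane(c,mid,.06);f=np.polyfit(P[:,0],P[:,1],1);print("yaw",np.arctan(f[0]),"y at .444",np.polyval(f,.444), np.argwhere(m).min(0),np.argwhere(m).max(0))
delta((.444,np.polyval(f,.444),.026),np.arctan(f[0]))
E
```

```text
254.74630500133935 [(np.int64(235), np.int64(274)), (np.int64(236), np.int64(274)), (np.int64(236), np.int64(274)), (np.int64(236), np.int64(273)), (np.int64(236), np.int64(273)), (np.int64(236), np.int64(273)), (np.int64(237), np.int64(273)), (np.int64(237), np.int64(273))]
yaw 0.4053537745041965 y at .444 0.22780463077823693 [154 235] [220 274]
t 1.4 shift [-0.0275 -0.0014  0.2339] turn [ 0.0006 -0.0007 -0.0001]
```

```bash
python3 -m jog '[[[-0.01,0,0.04],[0,0,0]],[[-0.02,-0.001,0.08],[0,0,0]],[[-0.0275,-0.0014,0.12],[0,0,0]],[[-0.0275,-0.0014,0.15],[0,0,0]],[[-0.0275,-0.0014,0.17],[0,0,0]]]'
python3 -m jog '[[[0,0,0.02],[0,0,0]],[[0,0,0.04],[0,0,0]],[[0,0,0.055],[0,0,0]],[[0,0,0.064],[0,0,0]],[[0,0,0.064],[0,0,0]]]'
python3 -m jog '[[[0,0,0],[0,0,0]],[[0,0,0],[0,0,0]],[[0,0,0],[0,0,0]],[[0,0,0],[0,0,0]],[[0,0,0],[0,0,0]]]' 0.4 30
```

```text
t: 1.9
tool_pos: [0.4419, 0.2287, 0.0869]
tool_rot: [0.637, -3.072, 0.0]
contact_force: [0.7, 0.4, 1.0]
opening: 0.0853
grip_force: 0.0
t: 2.4
tool_pos: [0.4427, 0.2283, 0.0248]
tool_rot: [0.636, -3.073, 0.0]
contact_force: [-0.2, -0.2, 0.4]
opening: 0.0856
grip_force: 0.0
t: 2.9
tool_pos: [0.4454, 0.228, 0.0276]
tool_rot: [-0.633, 3.075, 0.001]
contact_force: [-0.9, 1.2, 6.4]
opening: 0.0512
grip_force: 33.5
```

```bash
python3 -m jog '[[[0,0,0],[0,0,0]],[[0,0,-0.01],[0,0,0]],[[0,0,-0.04],[0,0,0]],[[0,0,-0.08],[0,0,0]],[[0,0,-0.12],[0,0,0]]]'
python3 -m jog '[[[0,0,-0.04],[0,0,0]],[[0,0,-0.08],[0,0,0]],[[0,0,-0.11],[0,0,0]],[[0,0,-0.11],[0,0,0]]]'
python3 -c "
from h import *
delta((.42,-.06,.26),-.07)"
```

```text
t: 3.4
tool_pos: [0.4433, 0.2269, 0.1466]
tool_rot: [0.633, -3.074, 0.001]
contact_force: [-0.1, 0.7, -1.1]
opening: 0.0517
grip_force: 32.6
t: 3.8
tool_pos: [0.4466, 0.2281, 0.2622]
tool_rot: [-0.631, 3.068, 0.001]
contact_force: [0.3, -0.3, -1.0]
opening: 0.0516
grip_force: 32.8
t 3.8 shift [ 0.1382 -0.2541  0.0011] turn [0.0013 0.0096 0.4759]
```

```bash
python3 -c "
from h import *
delta((.54,-.14,.29),-.07)"
```

```text
t 3.8 shift [ 0.0593 -0.3751 -0.028 ] turn [0.0013 0.0096 0.4759]
```

```bash
python3 -m jog '[[[0.005,-0.035,-0.006],[0,0,0.05]],[[0.011,-0.072,-0.012],[0,0,0.1]],[[0.017,-0.11,-0.018],[0,0,0.15]],[[0.024,-0.15,-0.024],[0,0,0.2]],[[0.03,-0.19,-0.028],[0,0,0.25]]]'
python3 -c "
from h import *
delta((.54,-.14,.29),-.07)"
```

```text
t: 4.3
tool_pos: [0.4912, 0.0396, 0.2825]
tool_rot: [0.242, -3.129, -0.0]
contact_force: [0.2, 0.8, -1.6]
opening: 0.0516
grip_force: 32.8
t 4.3 shift [-0.0206 -0.185  -0.0077] turn [ 1.000e-04 -2.800e-03  2.242e-01]
```

```bash
python3 -m jog '[[[-0.004,-0.037,-0.003],[0,0,0.045]],[[-0.008,-0.076,-0.006],[0,0,0.09]],[[-0.012,-0.115,-0.006],[0,0,0.135]],[[-0.017,-0.155,-0.006],[0,0,0.18]],[[-0.02,-0.185,-0.006],[0,0,0.224]]]'
python3 -m jog '[[[0,0,0],[0,0,0]],[[0,0,0],[0,0,0]],[[0,0,0],[0,0,0]]]'
python3 - <<'E'
from h import *
from station import ctrl,optics
import pickle
o=ctrl.get_obs();d=optics.get_image("wrist");pickle.dump((o,d),open("w2.pkl","wb"))
cv2.imwrite("pics/w2.png",cv2.resize(d["image"],(768,576),interpolation=cv2.INTER_CUBIC))
E
```

```text
t: 4.8
tool_pos: [0.5398, -0.1405, 0.2876]
tool_rot: [-0.112, -3.136, -0.001]
contact_force: [0.5, 0.0, -1.6]
opening: 0.0515
grip_force: 32.8
t: 5.1
tool_pos: [0.5399, -0.1375, 0.2891]
tool_rot: [-0.105, -3.138, -0.002]
contact_force: [0.4, 0.1, -2.1]
opening: 0.0519
grip_force: 33.0
```

View pics/w2.png

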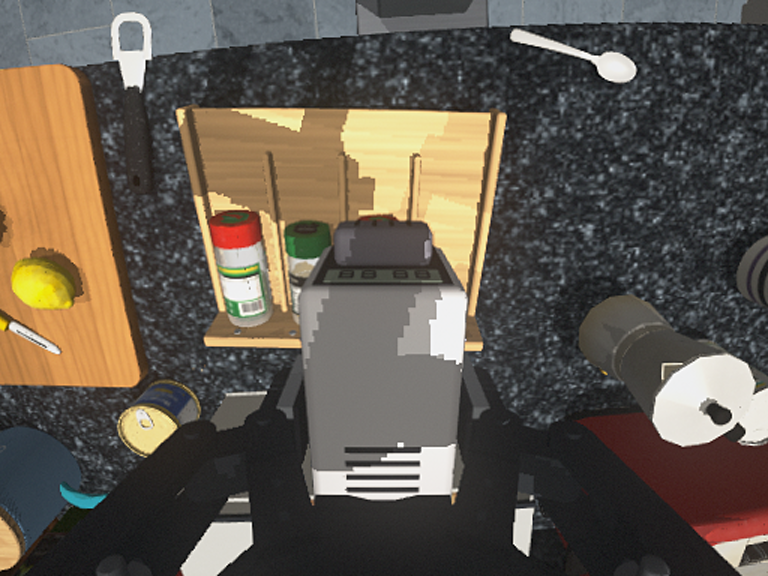

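The wrist view shows the rack front edge from (180,108) to (506,113) and the strip front ends near (268,153), (343,153) and (417,155). The free bay is on the right, at columns 420–495. I'll zoom in to get the corners.

```bash
python3 - <<'E'
import cv2
im=cv2.imread("pics/w2.png")
import pickle
o,d=pickle.load(open("w2.pkl","rb"))
c=d["image"][60:240,108:348];cv2.imwrite("pics/w2c.png",cv2.resize(c,None,fx=3.3,fy=3.3,interpolation=cv2.INTER_CUBIC))
E
```

```text
(no output)
```

View pics/w2c.png

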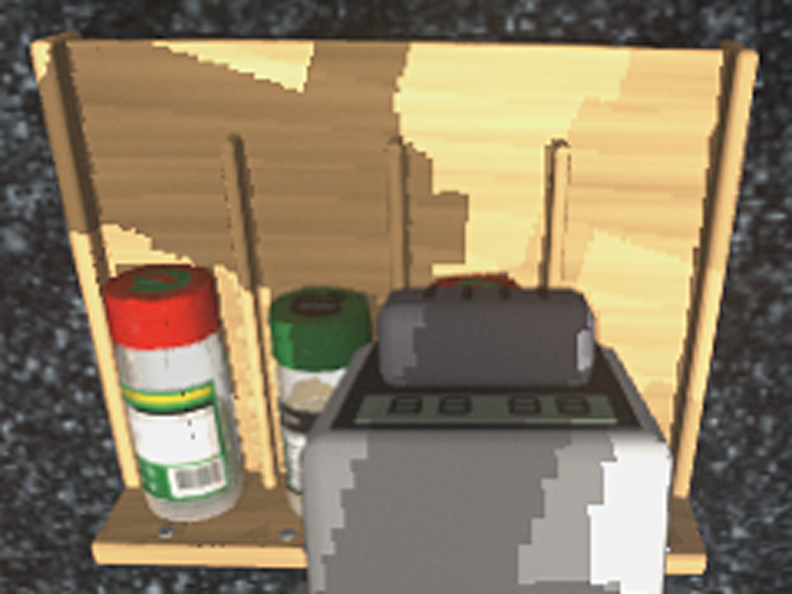

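```bash
python3 - <<'E'
from h import *
import pickle
o,d=pickle.load(open("w2.pkl","rb"));c=cam(d,o)
px=np.array([(33,40),(757,50),(236,137),(396,140),(558,143),(93,562),(706,572)])/3.3+[108,60]-.35
zs=[.0797,.0797,.0724,.0724,.0724,.06,.06]
mod=np.array([(.0015,-.138),(.0015,.138),(.0374,-.066),(.0374,0),(.0374,.066),(.215,-.138),(.215,.138)])
P=np.array([plane(c,[p],z)[0] for p,z in zip(px,zs)]);print(P.round(4),np.linalg.norm(P[0]-P[1]))
A=mod[:5];B=P[:5,:2];a0,b0=A.mean(0),B.mean(0);H=(A-a0).T@(B-b0);yaw=np.arctan2(H[0,1]-H[1,0],H[0,0]+H[1,1])
M=np.array([[np.cos(yaw),-np.sin(yaw)],[np.sin(yaw),np.cos(yaw)]]);t=b0-M@a0
print("yaw",yaw,"front",t,"res mm",((P[:,:2]-(mod@M.T+t))*1000).round(1))
foot=M@[.1898,.099]+t;print("foot",foot)
# held timer: top face front edge, key; check roll/height
for q in [(-.048,-.026,.06),(-.048,.026,.06),(-.062,-.017,.029+.009),(-.062,.017,.029+.009)]:
    pass
ims=pickle.load(open("ims0.pkl","rb"))
for n,p in(("top",(440,268)),("scene",(447,294))): print(n,proj(cam(ims[n]),[(*(foot+M@[.0,0]),.0257+.022)])/.64,p)
E
```

```text
[[ 0.4076 -0.2998  0.0797]
 [ 0.4308 -0.0293  0.0797]
 [ 0.4489 -0.2297  0.0724]
 [ 0.4547 -0.1674  0.0724]
 [ 0.46   -0.1045  0.0724]
 [ 0.6335 -0.3315  0.06  ]
 [ 0.6577 -0.0413  0.06  ]] 0.27149501815031096
yaw -0.08563508633340867 front [ 0.41743714 -0.16417828] res mm [[  0.5   2. ]
 [  0.1  -2.5]
 [ -0.2   3.4]
 [ -0.   -0. ]
 [ -0.3  -2.9]
 [ 13.7 -11.5]
 [ 14.3   3.8]]
foot [ 0.61500914 -0.08177474]
top [[436.18358223 272.10501133]] (440, 268)
scene [[445.03678454 296.44596844]] (447, 294)
```

```bash
cat >> h.py <<'E'
FOOT=np.array([.615,-.083,.0257]);PSI=-.0856;TH=.2094
U=np.array([-np.cos(TH)*np.cos(PSI),-np.cos(TH)*np.sin(PSI),np.sin(TH)])
N=np.array([np.sin(TH)*np.cos(PSI),np.sin(TH)*np.sin(PSI),np.cos(TH)])
def slope(up,h,lat=0): return FOOT+U*up+N*h+lat*np.array([-np.sin(PSI),np.cos(PSI),0])
E
python3 - <<'E'
from h import *
import pickle
o,d=pickle.load(open("w2.pkl","rb"));K,D,_,_=cam(d,o)
M=np.array(d["mount"])
u=cv2.undistortPoints((np.array([[(310,436.)],[(668,436.)]])/3.3+[108,60]),K,D).reshape(-1,2)
v=np.c_[u,[1,1]]@M[:3,:3].T;p=M[:3,3]+v*((-.0335-M[2,3])/v[:,2])[:,None];print("timer front top edge in tool",p.round(4))
delta(slope(.125,.0265+.07),PSI,TH)
E
```

```text
timer front top edge in tool [[ 0.0471 -0.0238 -0.0335]
 [ 0.0471  0.0232 -0.0335]]
t 5.15 shift [0.0309 0.0611 0.1435] turn [-0.0014  0.2081  0.0192]
```

```bash
python3 -m jog '[[[0.012,0.02,0.01],[0,0.05,0.005]],[[0.02,0.04,0.03],[0,0.1,0.01]],[[0.028,0.058,0.055],[0,0.15,0.015]],[[0.031,0.061,0.085],[0,0.2,0.019]],[[0.031,0.061,0.115],[0,0.208,0.019]]]'
python3 -m jog '[[[0,0,0.02],[0,0,0]],[[0,0,0.028],[0,0,0]],[[0,0,0.028],[0,0,0]],[[0,0,0.028],[0,0,0]]]'
python3 - <<'E'
from h import *
from station import ctrl,optics
import pickle
delta(slope(.125,.0265+.07),PSI,TH)
o=ctrl.get_obs();d=optics.get_image("wrist");pickle.dump((o,d),open("w3.pkl","wb"))
cv2.imwrite("pics/w3.png",cv2.resize(d["image"],(768,576),interpolation=cv2.INTER_CUBIC))
E
```

```text
t: 5.65
tool_pos: [0.5139, -0.0736, 0.1744]
tool_rot: [-0.122, -2.931, -0.01]
contact_force: [0.1, 0.4, -2.4]
opening: 0.0519
grip_force: 32.9
t: 6.05
tool_pos: [0.5087, -0.0749, 0.1493]
tool_rot: [-0.127, -2.933, -0.01]
contact_force: [-0.6, -0.3, -0.7]
opening: 0.0518
grip_force: 32.9
t 6.05 shift [-0.0049  0.001   0.0022] turn [-0.0022  0.0037 -0.0009]
```

View pics/w3.png

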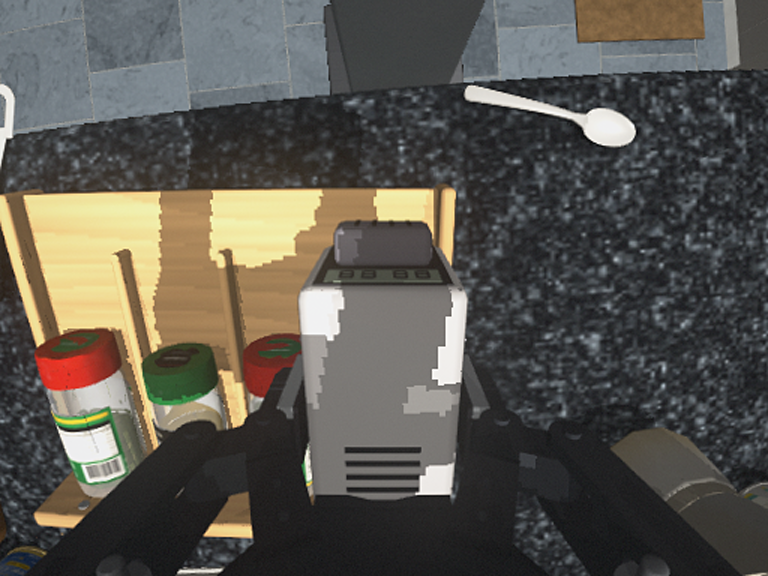

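The picture shows the right cheek's front end at about (434–456,190) and the strip ends at about (121,252) and (226,252), with the timer held straight. I'll work out where the bay lies across the tool.

```bash
python3 - <<'E'
from h import *
import pickle
o,d=pickle.load(open("w3.pkl","rb"));K,D,_,_=cam(d,o);M=np.array(d["mount"])
im=d["image"];g=cv2.cvtColor(im,cv2.COLOR_BGR2GRAY)
def tool(px,h):
    u=cv2.undistortPoints(np.array(px,float).reshape(-1,1,2),K,D).reshape(-1,2)
    v=np.c_[u,np.ones(len(u))]@M[:3,:3].T;return M[:3,3]+v*((h-M[2,3])/v[:,2])[:,None]
for r in (130,136,142,150): print(r,[int(x) for x in g[r,280:310]])
px=[(456/1.5,127),(441/1.5,127),(121/1.5,168),(226/1.5,168),(4/1.5,130)]
for z in(.080,.0845,.090): print(z,(tool(px,z)[:,:2]*1000).round(1).tolist())
E
```

```text
130 [230, 229, 230, 231, 217, 216, 216, 218, 225, 118, 104, 97, 68, 64, 134, 167, 191, 214, 214, 216, 218, 217, 210, 206, 55, 102, 131, 125, 119, 107]
136 [224, 225, 218, 216, 217, 208, 208, 210, 217, 116, 98, 85, 65, 78, 147, 173, 196, 214, 215, 216, 219, 216, 213, 105, 48, 55, 57, 58, 58, 56]
142 [226, 225, 226, 212, 208, 209, 209, 211, 218, 120, 100, 80, 65, 100, 154, 179, 202, 213, 215, 216, 218, 212, 219, 71, 51, 51, 50, 46, 48, 47]
150 [63, 62, 62, 57, 50, 161, 211, 213, 218, 127, 92, 72, 63, 126, 162, 185, 209, 213, 215, 215, 216, 210, 184, 59, 42, 49, 51, 53, 57, 60]
0.08 [[64.1, 39.3], [64.1, 31.1], [30.2, -154.1], [29.8, -90.8], [65.0, -220.6]]
0.0845 [[63.7, 40.1], [63.6, 31.8], [29.1, -157.2], [28.7, -92.6], [64.6, -225.0]]
0.09 [[63.2, 41.1], [63.1, 32.6], [27.7, -160.9], [27.3, -94.9], [64.1, -230.5]]
```

```bash
python3 -m jog '[[[-0.003,0.002,0.015],[0,0,0]],[[-0.004,0.002,0.03],[0,0,0]],[[-0.004,0.002,0.045],[0,0,0]],[[-0.004,0.002,0.055],[0,0,0]],[[-0.004,0.002,0.058],[0,0,0]]]'
python3 -m jog '[[[0,0,0],[0,0,0]],[[0,0,0.002],[0,0,0]],[[0,0,0.004],[0,0,0]],[[0,0,0.006],[0,0,0]],[[0,0,0.006],[0,0,0]]]'
python3 -c "
from h import *
delta(slope(.125,.0265),PSI,TH)"
```

```text
t: 6.6
tool_pos: [0.4984, -0.0721, 0.0879]
tool_rot: [-0.127, -2.927, -0.012]
contact_force: [-0.2, -0.4, -1.4]
opening: 0.0517
grip_force: 33.0
t: 7.1
tool_pos: [0.4988, -0.0724, 0.0844]
tool_rot: [-0.127, -2.931, -0.01]
contact_force: [0.6, -0.2, -1.1]
opening: 0.0517
grip_force: 33.0
t 7.1 shift [-0.0013 -0.0006  0.0067] turn [-0.0017  0.0013 -0.0014]
```

```bash
python3 -m jog '[[[0,0,0.0015],[0,0,0]],[[0,0,0.003],[0,0,0]],[[0,0,0.0045],[0,0,0]],[[0,0,0.0045],[0,0,0]]]'
python3 -m jog '[[[0,0,0.001],[0,0,0]],[[0,0,0.002],[0,0,0]],[[0,0,0.002],[0,0,0]]]'
```

```text
t: 7.5
tool_pos: [0.4977, -0.0723, 0.0798]
tool_rot: [-0.127, -2.93, -0.011]
contact_force: [0.2, -0.1, -1.7]
opening: 0.0517
grip_force: 33.0
t: 7.8
tool_pos: [0.4979, -0.0724, 0.0788]
tool_rot: [-0.127, -2.931, -0.01]
contact_force: [-0.6, -0.3, 2.7]
opening: 0.0516
grip_force: 33.3
```

```bash
python3 -m jog '[[[0,0,0],[0,0,0]],[[0,0,0],[0,0,0]],[[0,0,0],[0,0,0]],[[0,0,0],[0,0,0]],[[0,0,0],[0,0,0]]]' 0.8
python3 -m jog '[[[0,0,-0.015],[0,0,0]],[[0,0,-0.04],[0,0,0]],[[0,0,-0.08],[0,0,0]],[[0,0,-0.12],[0,0,0]],[[0,0,-0.12],[0,0,0]]]'
python3 - <<'E'
from h import *
from station import ctrl,optics
import pickle
o=ctrl.get_obs();d=optics.get_image("wrist");pickle.dump((o,d),open("w4.pkl","wb"))
cv2.imwrite("pics/w4.png",cv2.resize(d["image"],(768,576),interpolation=cv2.INTER_CUBIC))
E
```

```text
t: 8.3
tool_pos: [0.4975, -0.0723, 0.078]
tool_rot: [-0.127, -2.931, -0.01]
contact_force: [0.8, -0.5, 0.7]
opening: 0.0685
grip_force: 0.0
t: 8.8
tool_pos: [0.5268, -0.0753, 0.2039]
tool_rot: [-0.128, -2.944, -0.006]
contact_force: [-0.0, -0.5, 0.4]
opening: 0.0683
grip_force: 0.0
```

View pics/w4.png

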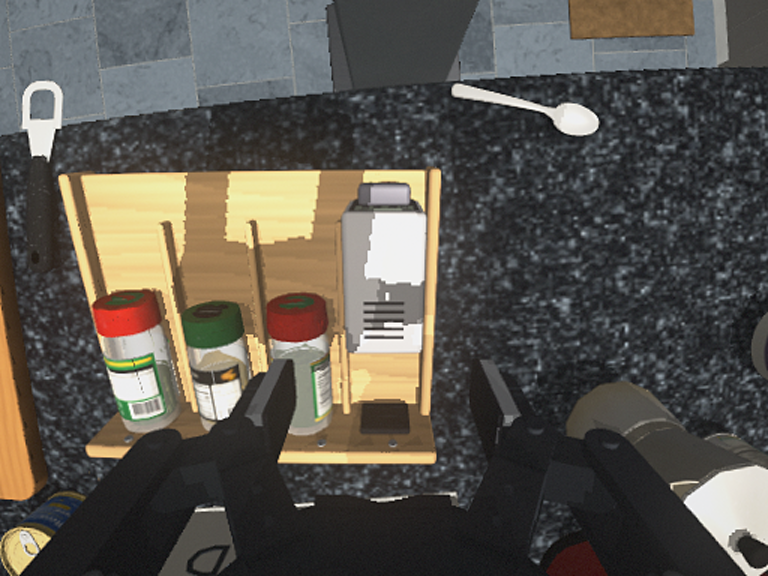

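The timer is standing straight in the free bay, columns 342–425, about 75 mm up from the buffer at (385,417), and the jars are undisturbed. Next: shut the fingers and get behind the key with the tool vertical.

```bash
python3 -m jog '[[[0.02,0,-0.005],[0,-0.05,0]],[[0.05,0,-0.01],[0,-0.1,0]],[[0.085,0,-0.01],[0,-0.15,0]],[[0.12,0,-0.01],[0,-0.2,0]],[[0.12,0,-0.01],[0,-0.2,0]]]' 0 20
python3 -c "
from h import *
delta(slope(.225,.026,.001),PSI,0)"
```

```text
t: 9.35
tool_pos: [0.404, -0.0634, 0.2307]
tool_rot: [-0.137, -3.134, 0.004]
contact_force: [-0.2, -0.1, 0.8]
opening: 0.0001
grip_force: 0.0
t 9.35 shift [ 2.100e-03 -1.000e-04  1.328e-01] turn [-0.0029 -0.0045 -0.0017]
```

```bash
python3 -m jog '[[[0.002,0,0.04],[0,-0.004,0]],[[0.002,0,0.08],[0,-0.004,0]],[[0.002,0,0.11],[0,-0.004,0]],[[0.002,0,0.128],[0,-0.004,0]],[[0.002,0,0.132],[0,-0.004,0]]]'
python3 -m jog '[[[0,0,0],[0,0,0]],[[0,0,0],[0,0,0]]]'
python3 - <<'E'
from h import *
from station import ctrl,optics
delta(slope(.225,.026,.001),PSI,0);delta(slope(.123,.026,.001),PSI,0)
d=optics.get_image("wrist")
cv2.imwrite("pics/w5.png",d["image"])
E
```

```text
t: 9.85
tool_pos: [0.4022, -0.0634, 0.0944]
tool_rot: [-0.136, -3.127, -0.001]
contact_force: [-0.4, 0.1, 0.7]
opening: 0.0001
grip_force: 0.0
t: 10.05
tool_pos: [0.4052, -0.0644, 0.0992]
tool_rot: [-0.136, -3.136, 0.003]
contact_force: [0.2, 0.1, 0.1]
opening: 0.0
grip_force: 0.0
t 10.05 shift [0.0041 0.0004 0.0013] turn [-0.0023 -0.0026 -0.001 ]
t 10.05 shift [-0.0957  0.0006  0.0223] turn [-0.0023 -0.0026 -0.001 ]
```

View pics/w5.png

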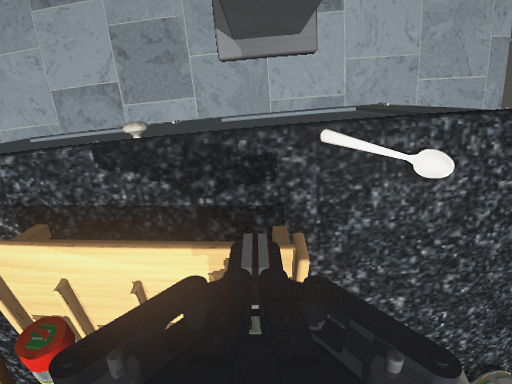

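The fingers are shut at (256,255), centred in front of the free bay, and the view is clear around them. Advancing along the slope slowly.

```bash
python3 -m jog '[[[-0.006,0,0.002],[0,0,0]],[[-0.012,0,0.0035],[0,0,0]],[[-0.016,0,0.0045],[0,0,0]],[[-0.020,0,0.005],[0,0,0]],[[-0.024,0,0.006],[0,0,0]]]'
python3 -m jog '[[[-0.005,0,0.001],[0,0,0]],[[-0.01,0,0.002],[0,0,0]],[[-0.015,0,0.003],[0,0,0]],[[-0.02,0,0.004],[0,0,0]],[[-0.025,0,0.005],[0,0,0]]]'
python3 -m jog '[[[-0.005,0,0.001],[0,0,0]],[[-0.01,0,0.002],[0,0,0]],[[-0.015,0,0.003],[0,0,0]],[[-0.02,0,0.004],[0,0,0]],[[-0.025,0,0.005],[0,0,0]]]'
python3 -c "
from h import *
delta(slope(.123,.026,.001),PSI,0)"
```

```text
t: 10.6
tool_pos: [0.4286, -0.0663, 0.092]
tool_rot: [-0.136, -3.135, 0.003]
contact_force: [0.2, 0.4, -0.4]
opening: -0.0
grip_force: 0.0
t: 11.1
tool_pos: [0.4534, -0.0684, 0.0867]
tool_rot: [-0.136, -3.134, 0.003]
contact_force: [-0.2, 0.1, -1.0]
opening: 0.0002
grip_force: 0.2
t: 11.6
tool_pos: [0.4784, -0.0706, 0.0817]
tool_rot: [-0.136, -3.135, 0.003]
contact_force: [-0.6, -0.9, -0.1]
opening: -0.0
grip_force: 0.2
t 11.6 shift [-0.0223  0.0004  0.0049] turn [-0.002  -0.004  -0.0011]
```

```bash
python3 -m jog '[[[-0.004,0,0.0009],[0,0,0]],[[-0.008,0,0.0017],[0,0,0]],[[-0.012,0,0.0026],[0,0,0]],[[-0.014,0,0.003],[0,0,0]],[[-0.015,0,0.0032],[0,0,0]]]'
python3 -m jog '[[[-0.001,0,0.0002],[0,0,0]],[[-0.002,0,0.0004],[0,0,0]],[[-0.003,0,0.0006],[0,0,0]],[[-0.004,0,0.0009],[0,0,0]],[[-0.005,0,0.0011],[0,0,0]]]'
python3 -m jog '[[[-0.001,0,0.0002],[0,0,0]],[[-0.002,0,0.0004],[0,0,0]],[[-0.003,0,0.0006],[0,0,0]],[[-0.003,0,0.0006],[0,0,0]]]'
python3 -c "
from h import *
delta(slope(.121,.026,.001),PSI,0)"
```

```text
t: 12.1
tool_pos: [0.4931, -0.0719, 0.0785]
tool_rot: [-0.136, -3.134, 0.003]
contact_force: [-0.2, 0.5, 0.2]
opening: 0.0001
grip_force: 0.3
t: 12.6
tool_pos: [0.4979, -0.0723, 0.0774]
tool_rot: [-0.136, -3.135, 0.003]
contact_force: [0.1, -0.5, 0.3]
opening: -0.0002
grip_force: 0.3
t: 13.0
tool_pos: [0.501, -0.0726, 0.0768]
tool_rot: [-0.136, -3.135, 0.003]
contact_force: [-0.2, -0.1, -0.3]
opening: 0.0001
grip_force: 0.0
t 13.0 shift [-0.0015  0.0004  0.0005] turn [-0.002  -0.0038 -0.001 ]
```

```bash
for i in 1; do python3 -m jog '[[[-0.001,0,0.0002],[0,0,0]],[[-0.002,0,0.0004],[0,0,0]],[[-0.003,0,0.0006],[0,0,0]],[[-0.003,0,0.0006],[0,0,0]]]'; done
python3 -m jog '[[[-0.001,0,0.0002],[0,0,0]],[[-0.002,0,0.0004],[0,0,0]],[[-0.003,0,0.0006],[0,0,0]],[[-0.003,0,0.0006],[0,0,0]]]'
```

```text
t: 13.4
tool_pos: [0.5039, -0.0728, 0.0761]
tool_rot: [-0.136, -3.135, 0.003]
contact_force: [-0.3, -0.9, 0.3]
opening: -0.0001
grip_force: 0.0
t: 13.8
tool_pos: [0.5065, -0.0731, 0.0755]
tool_rot: [-0.136, -3.133, 0.003]
contact_force: [-3.3, 0.4, 2.2]
opening: 0.0002
grip_force: 2.0
```

```bash
python3 -m jog '[[[-0.001,0,0.0002],[0,0,0]],[[-0.002,0,0.0004],[0,0,0]],[[-0.002,0,0.0004],[0,0,0]]]'
```

```text
t: 14.1
tool_pos: [0.5088, -0.0733, 0.075]
tool_rot: [-0.136, -3.134, 0.003]
contact_force: [-3.3, 0.7, 2.5]
opening: 0.0002
grip_force: 1.8
```

```bash
python3 -m jog '[[[-0.001,0,0.0002],[0,0,0]],[[-0.002,0,0.0004],[0,0,0]],[[-0.003,0,0.0006],[0,0,0]],[[-0.003,0,0.0006],[0,0,0]]]'
python3 -m jog '[[[-0.001,0,0.0002],[0,0,0]],[[-0.002,0,0.0004],[0,0,0]],[[-0.002,0,0.0004],[0,0,0]]]'
```

```text
t: 14.5
tool_pos: [0.5118, -0.0735, 0.0744]
tool_rot: [-0.136, -3.135, 0.003]
contact_force: [-2.8, 0.3, 1.5]
opening: 0.0003
grip_force: 1.7
t: 14.8
tool_pos: [0.5132, -0.0737, 0.0741]
tool_rot: [-0.136, -3.133, 0.003]
contact_force: [-6.5, 1.2, 3.5]
opening: 0.0003
grip_force: 3.3
```

```bash
python3 -m jog '[[[-0.001,0,0.0002],[0,0,0]],[[-0.0015,0,0.0003],[0,0,0]],[[-0.0015,0,0.0003],[0,0,0]]]'
```

```text
t: 15.1
tool_pos: [0.5134, -0.0737, 0.074]
tool_rot: [-0.135, -3.129, 0.002]
contact_force: [-12.2, 1.0, 9.9]
opening: -0.0005
grip_force: 6.9
```

Firm stop at 12 N after 8 mm of key travel, so I'm backing off gently up the slope and looking.

```bash
python3 -m jog '[[[0.002,0,-0.0004],[0,0,0]],[[0.005,0,-0.001],[0,0,0]],[[0.012,0,-0.0025],[0,0,0]],[[0.025,0,-0.005],[0,0,0]],[[0.04,0,-0.0085],[0,0,0]]]'
python3 -m jog '[[[0.01,0,-0.03],[0,0,0]],[[0.01,0,-0.07],[0,0,0]],[[0.01,0,-0.11],[0,0,0]],[[0.01,0,-0.14],[0,0,0]],[[0.01,0,-0.14],[0,0,0]]]'
python3 -m jog '[[[-0.03,0,0],[0,0,0]],[[-0.06,0,0],[0,0,0]],[[-0.09,0,0],[0,0,0]],[[-0.09,0,0],[0,0,0]]]'
python3 - <<'E'
from h import *
from station import ctrl,optics
d=optics.get_image("wrist");cv2.imwrite("pics/w6.png",cv2.resize(d["image"],(768,576),interpolation=cv2.INTER_CUBIC))
E
```

```text
t: 15.6
tool_pos: [0.4755, -0.0704, 0.0828]
tool_rot: [-0.136, -3.136, 0.003]
contact_force: [0.1, -0.3, -0.0]
opening: 0.0002
grip_force: 0.0
t: 16.1
tool_pos: [0.469, -0.0701, 0.229]
tool_rot: [0.136, 3.131, -0.007]
contact_force: [0.8, -0.3, 0.6]
opening: 0.0002
grip_force: 0.0
t: 16.5
tool_pos: [0.5574, -0.0772, 0.2206]
tool_rot: [-0.135, -3.134, 0.002]
contact_force: [1.2, -0.2, 0.3]
opening: -0.0002
grip_force: 0.0
```

View pics/w6.png

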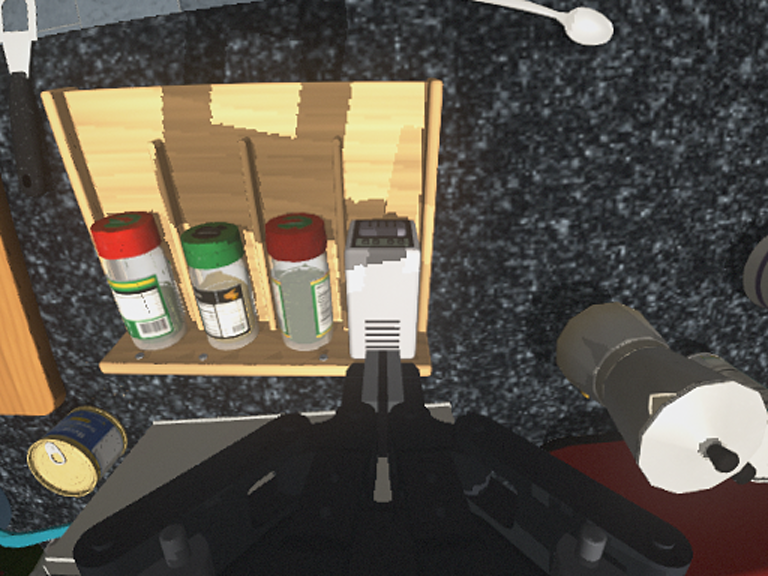

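The timer sits at the back of its bay, columns 345–418, its back at row 357 by the back board. The key is barely visible and the jars are in place, so I'm handing in.

```bash
python3 -c "
from station import job;print(job.finish_job())"
```

```text
the job is handed in; nothing more can be done
None
```

The timer is home against the buffer in the leftmost bay with its start key pressed fully in (about 8 mm of travel, then a firm stop at 12 N) and released, the jars look undisturbed in the last picture, and the job is handed in; no verdict came back.

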